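Load a tube into the block heater and take its surface temperature

ROBOT

A 6-joint arm with a two-finger parallel gripper is mounted at the origin on a cart in front of the work surface, level with it; the furniture and walls round the work are solid. World frame = base frame: x ahead of the robot, y to its left, z up, the work surface at z = 0. Lengths are in m, angles in degrees, forces in N, time in s.
With the tool pointing down it reaches from about 0.4 to 0.825 m from the base axis. Payload 7 kg.
Tool frame: the origin (TCP) lies at the very end of the fingers, on their centre line; the grasp point (between the pads) lies 19 mm behind it (ctrl.pinch_z is the distance from the TCP to the grasp point, in m); z points along the fingers, x is the direction in which the jaws open and shut, and the axes are right-handed (so a half turn about z gives the same grasp; the last joint's range is limited). The gripper opens to 88 mm and grips with 3 to 60 N. Pads are 19 mm wide; open, the fingers measure 130 mm over their backs; the gripper's body (78 mm by 193 mm) begins 47 mm behind the grasp point.
Start: joints at [90.762, 20.546, 0.682, 0, -70.136, -16.507], TCP at [0.183, 0.65, 0.227] pointing down, gripper open.
Joint ranges: [-176.03, 176.03], [-82.01, 121.73], [-58.28, 71.71], [-173.87, 95.51], [-174.79, -0.11], [-173.66, 173.66]. Speed limits (degrees/s): [136.94, 136.94, 172.46, 180, 180, 180].

INTERFACE

Orientations are given as [roll, pitch, yaw] about the fixed x, y, z axes, in that order (R = Rz(yaw) Ry(pitch) Rx(roll)).
In Python, from plant import ctrl gives the robot as it stands.
- The arm moves only by the tool carry_out, never from a script. Its argument "increments" is a list of rows, each a list of 7 numbers: the turn, a rotation vector about the world's x, y, z in degrees, then the shift along the world's x, y, z in mm, then the closure, from 0 (fully open) to 1 (shut). In form: [[ax, ay, az, dx, dy, dz, grip], ...]. A call has 1 to 20 rows; each row is the pose to reach, as a shift and turn from the pose commanded when the call began; what a row does not reach only later rows make up. A row lasts 1/8 s, in which the tool goes at most 62.5 mm and 10.7 degrees, less where a joint would pass 70% of its speed; a pose out of reach is approached as far as the arm can. A call with a gripper value outside its range is refused whole. The fingers move at their own pace and stop on an object; the grip force is fixed at half the most. Time passes only in rows, so rows that repeat a pose let the fingers close. It gives the time, the measured TCP pose, the force and the opening at its end, in the units of the state.
- ctrl.get_obs(): the state, without advancing time (a new reading comes with each control period).
- ctrl.snapshot(name): name is "side" or "top"; returns a dict with "pixels" (400x640x3 uint8, blue, green, red), "intrinsics" (3x3 intrinsics, pixels), "dist" ([k1, k2, p1, p2, k3] as OpenCV has them; the pictures are not rectified), "rvec" (rotation vector, rad) and "tvec" (3), from world to camera coordinates, as OpenCV has them. Camera axes: x right, y down, z forward; pixel columns grow to the right and rows downward; lengths in m; the calibration is good to about 2 mm. A picture is of the moment at which its call begins. There is no depth.
- ctrl.close_job(): hands the job in, once; it reports no verdict.
Trained networks look in a picture, given as the dict that the camera call returned (one of the last four; its "shot" number tells which), for a name from the list of things; names that differ only in an ending like _2 or _b are one class to them, and where a whole thing is asked for, a point or a joint stands for the part that bears it (a point fixed in the world has none). Each returns a list of dicts, best first, with "confidence" (0 to 1); they miss things now and then, are a little off and sometimes report something else, mostly with a low value. They report only what shows in the picture. A call takes as long as a camera call.
- ctrl.search_frame(picture, label): "centre" ([x, y, z] in m, in world coordinates, good to about 4 mm: the middle of the surface that is visible of it).
- ctrl.outline_of(picture, label): "pixels" (400x640 bool, what is visible of it).
The state is a dict: "clock": time; "joint_pos": joint angles; "qvel": joint speeds; "tau": joint torques, N m; "tool_pos": TCP position; "orientation": TCP orientation; "force": force on the tool from outside, world axes, zero at the start; "moment": the same for the moment, N m; "opening": finger opening in m.
Only numpy, scipy, OpenCV 4.12 (cv2) and the standard library are available. Lean on these libraries where they do the work, as an engineer would, in place of code of your own. Each camera call takes 0.05 s, during which the arm holds its last target. There are 200 camera calls.

TASK

Move the test tube from the wooden rack into any empty well of the block heater: lower it gently, and do not let go before it is on the bottom of the well. Then take the stick thermometer out of its stand and measure the loaded block: hold it upright with its copper foot on the red-and-white spot on the block, pressed lightly so that the sprung foot is pushed in about half way, well short of its stop, and finish while still holding it there. Leave everything else where it stands.

Things in the scene. Friction and masses are not known exactly. Their poses are not given: they have to be found in the camera images.
- tube: the round-bottomed glass test tube to be loaded, 17 mm diameter, 120 mm long, about 18 g, the only one in the rack; origin at the centre of its lower end, z along the tube to its mouth. It stands in a hole of the rack with its lower end 15 mm above the bench
- rack: wooden test-tube rack, 50 x 170 x 72 mm, fixed to the bench; origin under its centre, y along its length. Upper deck at 52 to 59 mm with six holes 18 mm wide, end panels 72 mm high
- heater: grey block heater 184 x 192 mm, fixed; its aluminium block (120 x 150 mm) has its flat top 78 mm above the bench. Origin on the bench under the block's centre; x away from the ledge with screen and buttons, y along the rows, z up. Two rows of three wells, 45 mm apart, 21 mm wide, 60 mm deep (bottoms 18 mm above the bench); back-row tubes stand 60 mm out of the block; the front row is empty
- well_3 (a point): centre of the mouth of the left (+y) empty well in the front row (the row nearer the ledge), on the block's top
- well_4 (a point): centre of the mouth of the middle empty well in the front row (the row nearer the ledge), on the block's top
- well_5 (a point): centre of the mouth of the right (-y) empty well in the front row (the row nearer the ledge), on the block's top
- spot (a point): centre of the painted measuring spot on the block's top, between the front row and the control ledge: red dot, white field, dark ring, 17 mm across
- probe: stick thermometer, about 100 g, standing tip down in its stand; origin under the copper foot (10 mm wide, 3 mm thick) when fully out, z up the stick. Along z: steel shaft 16 to 62 mm, black ferrule 14 mm wide to 80 mm, white handle 80 to 165 mm, 22 mm (x) by 26 mm (y), rounded edges, small screen on its -x face
- foot (a point): centre of the underside of the probe's copper foot; moves with the foot
- probe_foot (a joint): how far the sprung foot is pushed into the probe, m: 0 fully out, 0.010 on its stop; the spring gives about 0.6 N at the start, 2.6 N half way and 4.6 N at the stop
- stand: the thermometer's stand, fixed: steel foot 80 mm across with an upright tube 27 mm across outside, 17 mm inside, open at the top 92 mm above the bench; origin under its centre. The probe's handle rests on the tube's rim with its foot 12 mm above the bench, so it must be raised 80 mm to come clear
- old_tube_0: one of the three tubes in the heater's back row (which one varies), to be left alone; origin at the centre of its lower end
- old_tube_1: one of the three tubes in the heater's back row (which one varies), to be left alone
- old_tube_2: one of the three tubes in the heater's back row (which one varies), to be left alone
- bulb_2: dark red rubber suction bulb, 47 x 74 x 47 mm, loose on the bench, to be left alone; origin under its centre
- timer: lab timer lying flat, 62 x 66 x 18 mm, to be left alone; origin under its centre
- marker: black marker pen lying down, 126 mm, to be left alone; origin under its centre
- flask: stoppered conical flask, 75 mm wide, 114 mm high, to be left alone; origin under its centre
- beaker: glass beaker, 78 mm wide, 92 mm high, to be left alone; origin under its centre

How it is judged (in metres and radians):
On the way, in this order (a step that is already met when the one before it is completed fails the run):
1. the tube is lowered, still held, to the bottom of an empty well ((horizontal distance between tube and well_3 below 0.007 m or horizontal distance between tube and well_4 below 0.007 m or horizontal distance between tube and well_5 below 0.007 m) and z of tube in the frame of heater below 0.027 m and contact force between the fingers and tube above 0.3 N and linear speed of tube below 0.1 m/s), for 0.05 s.
2. the tube stands in the well, let go ((horizontal distance between tube and well_3 below 0.007 m or horizontal distance between tube and well_4 below 0.007 m or horizontal distance between tube and well_5 below 0.007 m) and z of tube in the frame of heater below 0.024 m and angle between tube's own z axis and vertical below 0.12 rad and contact force between the arm and tube below 0.05 N), for 0.2 s.
3. the thermometer is held, lifted clear of its stand (height (world z) of foot above 0.079 m and contact force between the fingers and probe above 0.5 N and contact force between probe and stand below 0.05 N), for 0.1 s.
At the end, for the whole second after the job is handed in: Probe held still by the fingers, upright within 0.10 rad, its foot within 6.5 mm of the spot's centre, pushed in 2 to 8.5 mm, pressing with 0.5 to 6.5 N; tube released, within 6 mm of the bottom of an empty well, 7 mm of its centre and 0.12 rad of upright (all of step 2 and horizontal distance between foot and spot below 0.0065 m and contact force between probe and heater between 0.5 and 6.5 N and value of joint probe_foot between 0.002 and 0.0085 m and angle between probe's own z axis and vertical below 0.1 rad and contact force between the fingers and probe above 0.5 N and linear speed of probe below 0.02 m/s and contact force between probe and stand below 0.05 N); the arm keeps its last pose, push and grip.
It fails at once if the tube is banged or forced against the heater (over 30 N) (contact force between tube and heater above 30 N).
It fails at once if the probe is rammed against the heater (over 20 N) (contact force between probe and heater above 20 N).
It fails at once if a tube already in the block is pulled up or disturbed (distance of any of old_tube_0, old_tube_1, old_tube_2 from where it was at the start of the episode above 0.015 m).
It fails at once if a thing standing round the work is pushed away (distance of any of bulb_2, timer, marker, flask, beaker from where it was at the start of the episode above 0.03 m).
It also fails if it takes over 62 s, if anything falls off the work surface, if the arm or the gripper's body presses on something with over 40 N, if the wrist force passes 120 N, or if a joint passes its speed limit or range.

## Working session

There is one attempt and no reset: what is moved stays moved. The work goes in short steps, Python scripts to look and compute and a tool call to move; the robot and the scene stay as the last step left them, time stands still between calls to the robot, and variables do not carry over. Pictures are saved under pics/ and viewed, about 8 in all and at most 12, crops included, and the job is handed in when it is done.

Besides the shell and the picture viewer there is one more tool, called after "Emit:" by a JSON object that holds its "name" and its "arguments". carry_out: Moves the arm, as the interface text tells. Its arguments: {"type":"object","properties":{"increments":{"type":"array"}},"required":["increments"]}

```bash
mkdir -p pics; cat > h.py <<'E'
import numpy as np, cv2
from plant import ctrl
def cam(s):
    R,_=cv2.Rodrigues(np.array(s["rvec"],float)); return np.array(s["intrinsics"],float),np.array(s["dist"],float),R,np.array(s["tvec"],float).ravel()
def proj(s,P):
    return cv2.projectPoints(np.array(P,float).reshape(-1,1,3),np.array(s["rvec"],float),np.array(s["tvec"],float),np.array(s["intrinsics"],float),np.array(s["dist"],float))[0].reshape(-1,2)
def ray(s,uv):
    K,d,R,t=cam(s); n=cv2.undistortPoints(np.array(uv,float).reshape(-1,1,2),K,d).reshape(-1,2)
    D=np.c_[n,np.ones(len(n))]@R; return -R.T@t,D
def at_z(s,uv,z):
    o,D=ray(s,uv); return o+D*((z-o[2])/D[:,2])[:,None]
E
python3 - <<'E'
from h import *
print(ctrl.pinch_z)
S={}
for n in("side","top"):
    s=ctrl.snapshot(n);S[n]=s;cv2.imwrite(f"pics/{n}0.png",s["pixels"])
    K,d,R,t=cam(s);print(n,(-R.T@t).round(3),R[2].round(3))
    for l in["tube","rack","heater","well_3","well_4","well_5","spot","probe","foot","stand","old_tube_0","bulb_2","timer","marker","flask","beaker"]:
        r=ctrl.search_frame(s,l)
        print(l,[(np.round(q["centre"],3).tolist(),round(q["confidence"],2)) for q in r[:4]])
E
```

```text
0.0188
side [0.349 1.249 0.873] [ 0.128 -0.855 -0.503]
tube [([0.6, 0.035, 0.132], 0.73), ([0.541, -0.305, 0.102], 0.6), ([0.737, -0.175, 0.041], 0.42)]
rack [([0.527, -0.225, 0.055], 0.63)]
heater [([0.536, 0.126, 0.073], 0.7)]
well_3 [([0.532, 0.128, 0.075], 0.69)]
well_4 [([0.532, 0.128, 0.075], 0.69)]
well_5 [([0.532, 0.128, 0.075], 0.69)]
spot [([0.535, 0.129, 0.072], 0.8)]
probe [([0.47, 0.351, 0.141], 0.76)]
foot []
stand [([0.473, 0.348, 0.007], 0.6)]
old_tube_0 [([0.584, 0.08, 0.132], 0.63), ([0.572, 0.125, 0.109], 0.52), ([0.597, 0.039, 0.134], 0.35)]
bulb_2 [([0.612, -0.512, 0.065], 0.57), ([0.352, -0.151, 0.027], 0.53)]
timer [([0.348, 0.178, 0.014], 0.62), ([0.738, -0.175, 0.043], 0.16)]
marker [([0.362, 0.32, 0.012], 0.45)]
flask [([0.74, -0.173, 0.041], 0.9), ([0.576, 0.127, 0.109], 0.62), ([0.608, -0.514, 0.063], 0.43)]
beaker [([0.608, -0.516, 0.063], 0.66), ([0.531, 0.127, 0.072], 0.16)]
top [ 0.353 -0.086  1.443] [ 0.126 -0.011 -0.992]
tube [([0.352, 0.169, 0.015], 0.5), ([0.538, -0.309, 0.105], 0.43)]
rack [([0.535, -0.293, 0.06], 0.81), ([0.534, 0.067, 0.078], 0.44)]
heater [([0.53, 0.066, 0.078], 0.87)]
well_3 [([0.536, 0.063, 0.072], 0.75)]
well_4 [([0.536, 0.063, 0.072], 0.75)]
well_5 [([0.536, 0.063, 0.072], 0.75)]
spot [([0.536, 0.065, 0.072], 0.6), ([0.592, 0.036, 0.114], 0.36)]
probe [([0.474, 0.328, 0.171], 0.75)]
foot []
stand [([0.462, 0.329, 0.008], 0.67)]
old_tube_0 [([0.592, 0.031, 0.116], 0.58), ([0.58, 0.075, 0.11], 0.47)]
bulb_2 [([0.356, -0.167, 0.036], 0.81), ([0.352, 0.172, 0.017], 0.41)]
timer [([0.35, 0.171, 0.015], 0.97)]
marker [([0.362, 0.314, 0.01], 0.73), ([0.533, -0.307, 0.102], 0.29)]
flask [([0.735, -0.185, 0.037], 0.83)]
beaker [([0.616, -0.55, 0.042], 0.62)]
```

```bash
python3 - <<'E'
import cv2
a=cv2.imread("pics/top0.png");cv2.imwrite("pics/top0b.png",cv2.resize(a,(800,500)))
a=cv2.imread("pics/side0.png");cv2.imwrite("pics/side0b.png",cv2.resize(a,(800,500)))
E
```

```text
(no output)
```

View pics/top0.png

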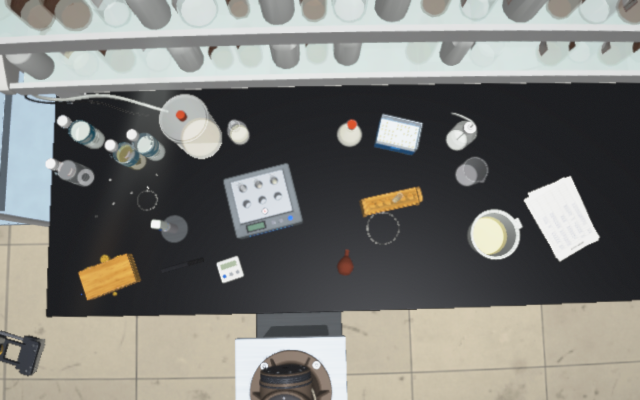

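View pics/side0.png

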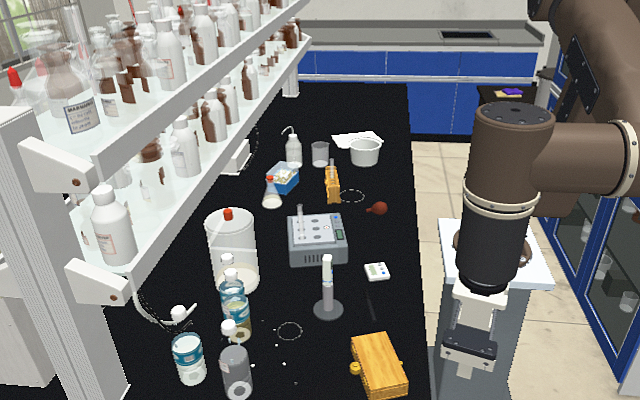

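The top view shows the heater at about (262,200), the rack at (391,201) and the probe in its stand at (170,228). In the side view the heater is at (317,238), the rack tube at (332,170) and the probe at (327,285). Next I'll zoom in to measure.

```bash
python3 - <<'E'
import cv2,numpy as np
t=cv2.imread("pics/top0.png");s=cv2.imread("pics/side0.png")
def c(a,x,y,w,h,k=4): 
    b=cv2.resize(a[y:y+h,x:x+w],None,fx=k,fy=k,interpolation=cv2.INTER_CUBIC)
    for i in range(0,w,10): cv2.putText(b,str(x+i),(i*k,8),0,.28,(0,255,255),1); cv2.line(b,(i*k,9),(i*k,13),(0,255,255),1)
    for i in range(0,h,10): cv2.putText(b,str(y+i),(0,i*k+4),0,.28,(0,255,255),1)
    return b
A=np.hstack([c(t,215,155,100,75),c(t,350,175,100,75)])
B=np.hstack([c(s,275,200,100,75),c(s,300,150,100,75)])
cv2.imwrite("pics/z1.png",np.vstack([A,B]))
E
```

```text
(no output)
```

View pics/z1.png

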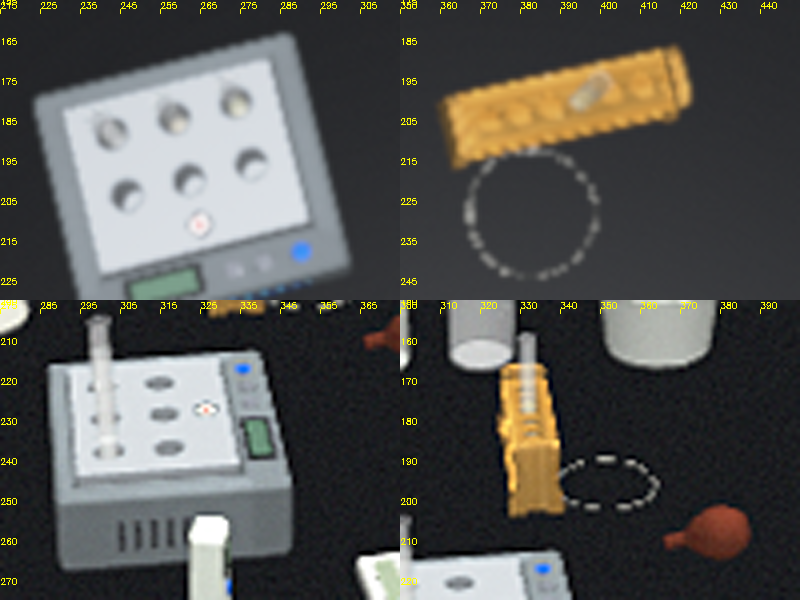

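The crops show the front-row wells in the top view at about (246.5,203.5), (262,199.5) and (277.5,195.5), with the spot at (264.7,210.7). In the side view the wells are near (314.7,220.5), (315.7,228) and (317,236.5), the spot at (326.2,227) and the tube's mouth at (331.7,158).

```bash
cat >> h.py <<'E'
def tri(s1,p1,s2,p2):
    o1,d1=ray(s1,[p1]);o2,d2=ray(s2,[p2]);d1=d1[0]/np.linalg.norm(d1);d2=d2[0]/np.linalg.norm(d2)
    k=np.linalg.lstsq(np.c_[d1,-d2],o2-o1,rcond=None)[0];a=o1+k[0]*d1;b=o2+k[1]*d2
    return (a+b)/2,np.linalg.norm(a-b)
E
python3 - <<'E'
from h import *
np.set_printoptions(precision=4,suppress=True)
T=ctrl.snapshot("top");S=ctrl.snapshot("side")
c=lambda x0,y0,L:[(x0+(u+.5)/4-.5,y0+(v+.5)/4-.5) for u,v in L]
tw=c(215,155,[(127,195),(189,180),(251,163),(200,224)]); sw=c(275,200,[(169,147),(164,114),(160,83),(206,109)])
print("top@.078\n",at_z(T,tw,.078),"\nside\n",at_z(S,sw,.078))
tc=c(215,155,[(64,107),(270,58),(308,223),(103,273)]);P=at_z(T,tc,.078);print("corners",P,P.mean(0))
for i in range(4):print(np.linalg.norm(P[i]-P[(i+1)%4]),end=' ')
print()
for a,b in zip(tw,sw): print(tri(T,a,S,b))
print("tube mouth side",at_z(S,c(300,150,[(128,33)]),.135),"top",at_z(T,c(350,175,[(204,80)]),.135), tri(T,c(350,175,[(204,80)])[0],S,c(300,150,[(128,33)])[0]))
# masks
for n,s in(("top",T),("side",S)):
    for l in("tube","probe","stand"):
        for r in ctrl.outline_of(s,l)[:2]:
            m=r["pixels"];ys,xs=np.where(m)
            print(n,l,round(r["confidence"],2),m.sum(),xs.min(),xs.max(),ys.min(),ys.max(), "top row x",xs[ys==ys.min()].mean())
            if l=="tube" and n=="side":
                for y in range(ys.min(),ys.max()+1,3):print(y,xs[ys==y].min(),xs[ys==y].max(),end=';')
o=ctrl.get_obs();print(o["clock"],o["tool_pos"],o["orientation"],o["opening"])
t=T["pixels"];s=S["pixels"]
def cr(a,x,y,w,h,k):
    b=cv2.resize(a[y:y+h,x:x+w],None,fx=k,fy=k,interpolation=cv2.INTER_CUBIC)
    for i in range(0,w,10): cv2.putText(b,str(x+i),(i*k,8),0,.3,(0,255,255),1); cv2.line(b,(i*k,9),(i*k,13),(0,255,255),1)
    for i in range(0,h,10): cv2.putText(b,str(y+i),(0,i*k+4),0,.3,(0,255,255),1)
    return b
cv2.imwrite("pics/z2.png",np.hstack([cr(t,145,205,50,40,8),cr(s,305,250,40,40,8)]))
E
```

```text
top@.078
 [[0.5313 0.1106 0.078 ]
 [0.5409 0.0669 0.078 ]
 [0.5519 0.0231 0.078 ]
 [0.5096 0.0595 0.078 ]] 
side
 [[0.5335 0.1145 0.078 ]
 [0.5436 0.071  0.078 ]
 [0.5531 0.0278 0.078 ]
 [0.5124 0.0609 0.078 ]]
corners [[ 0.5951  0.1548  0.078 ]
 [ 0.6267  0.0087  0.078 ]
 [ 0.5084 -0.0162  0.078 ]
 [ 0.4767  0.1277  0.078 ]] [0.5517 0.0688 0.078 ]
0.1495366327739264 0.12083550103785572 0.14735988072736592 0.12140387638964364 
(array([0.5328, 0.111 , 0.0755]), np.float64(0.002416655989360858))
(array([0.5427, 0.0673, 0.0754]), np.float64(0.0029968072498778235))
(array([0.5531, 0.0234, 0.0751]), np.float64(0.0015522156075740302))
(array([0.5111, 0.0597, 0.0771]), np.float64(0.0029225809974274173))
tube mouth side [[ 0.5384 -0.3151  0.135 ]] top [[ 0.5375 -0.3144  0.135 ]] (array([ 0.5379, -0.3143,  0.1353]), np.float64(0.0007803038479247341))
top tube 0.4 63 392 402 193 202 top row x 399.0
top probe 0.67 166 151 169 219 229 top row x 156.0
top stand 0.66 456 162 186 216 241 top row x 174.0
top stand 0.17 485 338 360 120 146 top row x 351.0
side probe 0.83 307 323 332 254 285 top row x 327.5
side stand 0.95 670 314 342 285 321 top row x 328.4
side stand 0.75 394 313 329 141 166 top row x 320.5
2.1 [0.1832 0.6496 0.2266] [ 180.       -0.0003 -105.7459] 0.08770685306659501
```

View pics/z2.png

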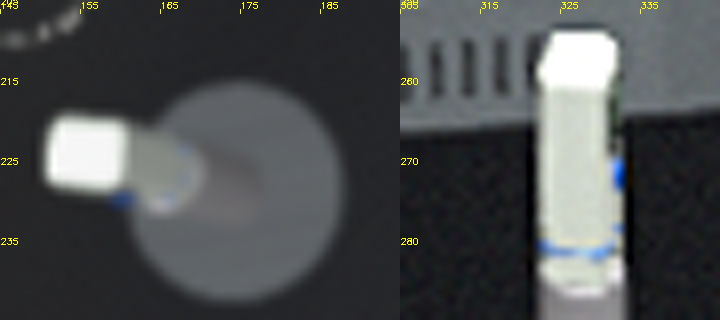

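The probe handle's top is at (155.5,224) in the top view and (326.8,257) in the side view, nearly square with the screen facing the robot. The wells and tube mouth are consistent between the two views to a few mm, so I'm moving to above the tube.

Emit:
{"name": "carry_out", "arguments": {"increments": [[0,0,-8,37,-50,5,0],[0,0,-16,74,-100,10,0],[0,0,-24,111,-150,10,0],[0,0,-32,149,-200,10,0],[0,0,-40,186,-250,10,0],[0,0,-48,223,-300,10,0],[0,0,-56,260,-350,10,0],[0,0,-64,297,-400,10,0],[0,0,-73,303,-457,10,0],[0,0,-82,309,-514,10,0],[0,0,-91,315,-571,10,0],[0,0,-100,321,-628,5,0],[0,0,-109,327,-685,0,0],[0,0,-118,333,-741,-5,0],[0,0,-127,339,-797,-10,0],[0,0,-136,344,-853,-15,0],[0,0,-144,350,-909,-20,0],[0,0,-151,355,-964,-27,0],[0,0,-151,355,-964,-27,0]]}}

```text
clock: 4.47
tool_pos: [0.5374, -0.3176, 0.198]
orientation: [-179.9, -0.0, 102.9]
force: [0.5, 1.2, 0.2]
opening: 0.0876
```

```bash
python3 - <<'E'
from h import *
o=ctrl.get_obs();print(o["clock"],o["tool_pos"],o["orientation"],o["force"],o["joint_pos"])
S=ctrl.snapshot("side");T=ctrl.snapshot("top")
g=lambda s,x,y,w,h,k:cv2.resize(s["pixels"][y:y+h,x:x+w],None,fx=k,fy=k,interpolation=cv2.INTER_CUBIC)
cv2.imwrite("pics/z3.png",np.hstack([g(S,285,100,100,100,4),g(T,350,140,100,100,4)]))
p=np.array(o["tool_pos"]);print(proj(S,[p,[p[0],p[1],.135]]),proj(T,[p,[p[0],p[1],.135]]))
# probe handle top
c=lambda x0,y0,L:[(x0+(u+.5)/8-.5,y0+(v+.5)/8-.5) for u,v in L]
P=at_z(T,c(145,205,[(60,117),(130,120),(125,193),(45,187)]),.177);print(P,P.mean(0))
P=at_z(S,c(305,250,[(155,32),(215,36),(207,86),(140,84)]),.177);print(P,P.mean(0))
# stand centres
print("stand",at_z(T,c(145,205,[(236,190)]),.004))
E
```

```text
4.475 [ 0.53738431 -0.31761317  0.19801491] [-1.79884435e+02 -3.93558775e-02  1.02926852e+02] [0.51409733 1.20770308 0.15074482] [-1.26812232e+01  1.69778688e+01 -8.32910717e+00  1.59777431e-02
 -6.48142484e+01 -6.43987000e+01]
[[331.78303863 141.89511411]
 [331.96858887 157.60269662]] [[405.94950315 191.14547056]
 [401.8123844  194.65730292]]
[[0.48281252 0.34331904 0.177     ]
 [0.48129604 0.32021787 0.177     ]
 [0.45750456 0.32151491 0.177     ]
 [0.46005157 0.34787818 0.177     ]] [0.47041617 0.3332325  0.177     ]
[[0.48245832 0.32780136 0.177     ]
 [0.46377363 0.32789146 0.177     ]
 [0.46328338 0.35305219 0.177     ]
 [0.48359876 0.35421946 0.177     ]] [0.47327852 0.34074112 0.177     ]
stand [[0.47195896 0.33587989 0.004     ]]
```

View pics/z3.png

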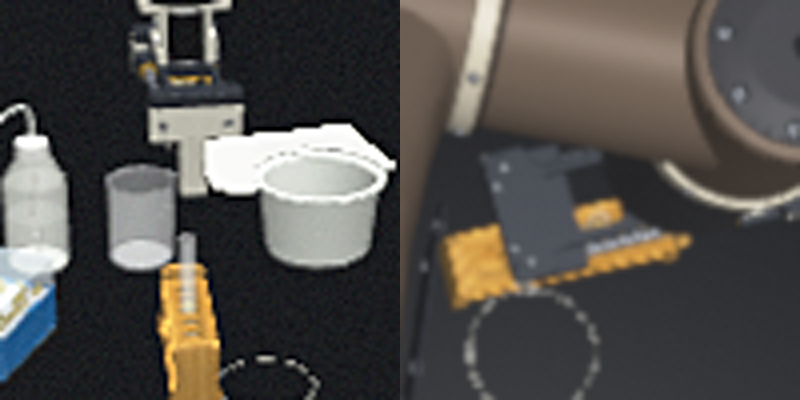

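The picture shows the fingers above the tube and in line with it, with the tube's mouth at crop (187,240). I'm descending and closing the jaws.

Emit:
{"name": "carry_out", "arguments": {"increments": [[0,0,0,0,0,-10,0],[0,0,0,0,0,-35,0],[0,0,0,0,0,-60,0],[0,0,0,0,0,-85,0],[0,0,0,0,0,-105,0],[0,0,0,0,0,-105,0],[0,0,0,0,0,-105,0]]}}

```text
clock: 5.45
tool_pos: [0.5388, -0.3139, 0.0955]
orientation: [179.9, 0.0, 103.3]
force: [0.6, -0.4, -0.1]
opening: 0.0876
```

Emit:
{"name": "carry_out", "arguments": {"increments": [[0,0,0,0,0,0,0.5],[0,0,0,0,0,0,0.8],[0,0,0,0,0,0,1],[0,0,0,0,0,0,1],[0,0,0,0,0,0,1],[0,0,0,0,0,0,1],[0,0,0,0,0,0,1]]}}

```text
clock: 6.32
tool_pos: [0.5382, -0.3144, 0.0945]
orientation: [-180.0, -0.0, 103.3]
force: [-0.1, -0.0, 0.0]
opening: 0.0234
```

Emit:
{"name": "carry_out", "arguments": {"increments": [[0,0,0,0,0,0,1],[0,0,0,0,0,0,1],[0,0,0,0,0,0,1],[0,0,0,0,0,0,1]]}}

```text
clock: 6.82
tool_pos: [0.5379, -0.3137, 0.0944]
orientation: [-180.0, -0.1, 103.3]
force: [-1.4, 5.0, 2.4]
opening: 0.0165
```

Emit:
{"name": "carry_out", "arguments": {"increments": [[0,0,0,0,0,8,1],[0,0,0,0,0,25,1],[0,0,0,0,0,50,1],[0,0,0,0,0,75,1],[0,0,0,0,10,100,1],[0,0,0,0,40,110,1],[0,0,0,-1,80,110,1],[0,0,0,-2,125,110,1],[0,0,0,-3,170,110,1],[0,0,0,-4,215,110,1],[0,0,0,-5,260,110,1],[0,0,0,-5,305,110,1],[0,0,0,-5,350,110,1],[0,0,0,-5,390,110,1],[0,0,0,-5,415,105,1],[0,0,0,-5,427,95,1],[0,0,0,-5,427,85,1],[0,0,0,-5,427,80,1],[0,0,0,-5,427,80,1]]}}

```text
clock: 9.2
tool_pos: [0.533, 0.1117, 0.1742]
orientation: [-179.9, 0.0, 103.2]
force: [0.2, -0.1, -0.1]
opening: 0.0162
```

```bash
python3 - <<'E'
from h import *
o=ctrl.get_obs();print(o["clock"],o["tool_pos"],o["orientation"],o["force"],o["opening"])
S=ctrl.snapshot("side");T=ctrl.snapshot("top")
g=lambda s,x,y,w,h,k:cv2.resize(s["pixels"][y:y+h,x:x+w],None,fx=k,fy=k,interpolation=cv2.INTER_CUBIC)
cv2.imwrite("pics/z4.png",np.hstack([g(S,275,175,80,80,5),g(T,215,155,80,80,5)]))
p=np.array(o["tool_pos"]);
for z in(.095,.078,.018):print(z,(proj(S,[[p[0],p[1],z]])-[275,175])*5,(proj(T,[[p[0],p[1],z]])-[215,155])*5)
E
```

```text
9.2 [0.53302086 0.11165773 0.17416305] [-1.79948272e+02  2.64927111e-02  1.03201015e+02] [ 0.21341108 -0.11879604 -0.07651396] 0.016176649633186147
0.095 [[210.05786084 280.6056339 ]] [[150.47708815 234.97509168]]
0.078 [[210.82094716 304.20825196]] [[154.93840287 238.87363686]]
0.018 [[213.44109137 385.24560143]] [[169.84982376 251.90221841]]
```

View pics/z4.png

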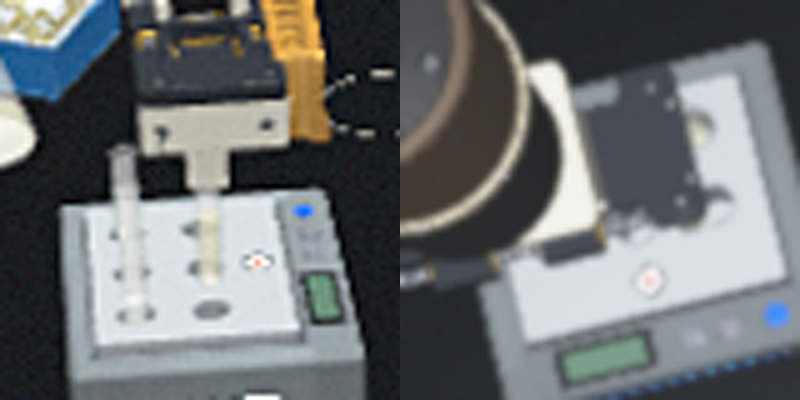

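The side view shows the tube's bottom at crop (209,283), with well_3's mouth just under it near (212,309). Two things explain the side view's offset: its far well wall is lit, and it is biased relative to the spot. The combined estimate for well_3 is (0.532,0.1115), and the tool is already there, so I'm descending slowly and watching the force.

Emit:
{"name": "carry_out", "arguments": {"increments": [[0,0,0,-0.5,0,-4,1],[0,0,0,-0.5,0,-8,1],[0,0,0,-0.5,0,-12,1],[0,0,0,-0.5,0,-16,1],[0,0,0,-0.5,0,-19,1],[0,0,0,-0.5,0,-22,1],[0,0,0,-0.5,0,-25,1],[0,0,0,-0.5,0,-25,1]]}}

```text
clock: 10.3
tool_pos: [0.5326, 0.1126, 0.1493]
orientation: [-180.0, 0.0, 103.3]
force: [1.1, -0.8, -1.0]
opening: 0.0158
```

Emit:
{"name": "carry_out", "arguments": {"increments": [[0,0,0,0,0,-3,1],[0,0,0,0,0,-6,1],[0,0,0,0,0,-9,1],[0,0,0,0,0,-12,1],[0,0,0,0,0,-12,1]]}}

```text
clock: 10.92
tool_pos: [0.5325, 0.1126, 0.1372]
orientation: [-180.0, 0.0, 103.2]
force: [-0.0, -0.8, -1.4]
opening: 0.0159
```

Emit:
{"name": "carry_out", "arguments": {"increments": [[0,0,0,0,-0.5,-4,1],[0,0,0,0,-0.5,-8,1],[0,0,0,0,-0.5,-12,1],[0,0,0,0,-0.5,-16,1],[0,0,0,0,-0.5,-20,1],[0,0,0,0,-0.5,-24,1],[0,0,0,0,-0.5,-28,1],[0,0,0,0,-0.5,-32,1],[0,0,0,0,-0.5,-34,1],[0,0,0,0,-0.5,-34,1]]}}

```text
clock: 12.18
tool_pos: [0.5326, 0.1121, 0.1034]
orientation: [-180.0, 0.0, 103.3]
force: [-0.6, 0.6, -0.4]
opening: 0.0159
```

Emit:
{"name": "carry_out", "arguments": {"increments": [[0,0,0,0,0,-1,1],[0,0,0,0,0,-2,1],[0,0,0,0,0,-3,1],[0,0,0,0,0,-4,1],[0,0,0,0,0,-4,1],[0,0,0,0,0,-4,1]]}}

```text
clock: 12.92
tool_pos: [0.5327, 0.1121, 0.0996]
orientation: [180.0, -0.0, 103.3]
force: [-0.1, -0.5, 0.7]
opening: 0.0164
```

Emit:
{"name": "carry_out", "arguments": {"increments": [[0,0,0,0,0,-0.5,1],[0,0,0,0,0,-1,1],[0,0,0,0,0,-1.5,1],[0,0,0,0,0,-2,1],[0,0,0,0,0,-2,1],[0,0,0,0,0,-2,1]]}}

```text
clock: 13.68
tool_pos: [0.5327, 0.1121, 0.0975]
orientation: [180.0, -0.0, 103.3]
force: [0.3, 0.0, -0.9]
opening: 0.0165
```

Emit:
{"name": "carry_out", "arguments": {"increments": [[0,0,0,0,0,-0.5,1],[0,0,0,0,0,-1,1],[0,0,0,0,0,-1.5,1],[0,0,0,0,0,-1.5,1],[0,0,0,0,0,-1.5,1]]}}

```text
clock: 14.3
tool_pos: [0.5332, 0.1124, 0.0972]
orientation: [179.9, 0.0, 103.3]
force: [-1.5, -0.2, 9.0]
opening: 0.0161
```

Contact at 9 N came at the predicted height, so the tube is on the bottom. I'm easing off, opening and rising.

Emit:
{"name": "carry_out", "arguments": {"increments": [[0,0,0,0,0,0.8,1],[0,0,0,0,0,0.8,1],[0,0,0,0,0,0.8,0.6],[0,0,0,0,0,0.8,0.5],[0,0,0,0,0,0.8,0.5],[0,0,0,0,0,0.8,0.5],[0,0,0,0,0,0.8,0.5]]}}

```text
clock: 15.18
tool_pos: [0.5327, 0.1121, 0.0968]
orientation: [-180.0, 0.0, 103.3]
force: [-0.7, 0.6, 0.3]
opening: 0.044
```

Emit:
{"name": "carry_out", "arguments": {"increments": [[0,0,0,0,0,10,0.5],[0,0,0,0,0,35,0.5],[0,0,0,0,0,70,0.5],[0,0,0,0,0,110,0.3],[0,0,-3,-5,15,135,0],[0,0,-7,-16,60,138,0],[0,0,-11,-29,110,138,0],[0,0,-15,-42,160,138,0],[0,0,-15,-56,208,138,0],[0,0,-15,-61,225,138,0],[0,0,-15,-61,225,138,0],[0,0,-15,-61,225,138,0]]}}

```text
clock: 16.68
tool_pos: [0.4718, 0.3364, 0.2351]
orientation: [180.0, 0.0, 88.2]
force: [0.3, -0.8, 0.9]
opening: 0.088
```

```bash
python3 - <<'E'
from h import *
np.set_printoptions(precision=4,suppress=True)
o=ctrl.get_obs();print(o["clock"],o["tool_pos"],o["orientation"],o["force"],o["opening"])
S=ctrl.snapshot("side");T=ctrl.snapshot("top")
g=lambda s,x,y,w,h,k:cv2.resize(s["pixels"][y:y+h,x:x+w],None,fx=k,fy=k,interpolation=cv2.INTER_CUBIC)
cv2.imwrite("pics/z5.png",np.hstack([g(S,275,185,100,140,4),g(T,215,155,100,140,4)]))
p=np.array(o["tool_pos"]);
for q in(p,[p[0],p[1],.177],[p[0],p[1],.092],[p[0],p[1],0]):print((proj(S,[q])-[275,185])*4)
for q in([.5327,.112,.138],[.5327,.112,.078]):print((proj(S,[q])-[275,185])*4,(proj(T,[q])-[215,155])*4)
E
```

```text
16.675 [0.4718 0.3364 0.2351] [179.999    0.0039  88.2353] [ 0.3214 -0.7865  0.8836] 0.08799523107533902
[[209.6333 205.6191]]
[[211.1134 283.7061]]
[[213.1459 390.9648]]
[[215.1862 498.6627]]
[[166.8355 135.9418]] [[110.4418 180.2207]]
[[169.0167 203.6514]] [[123.4669 191.5637]]
```

View pics/z5.png

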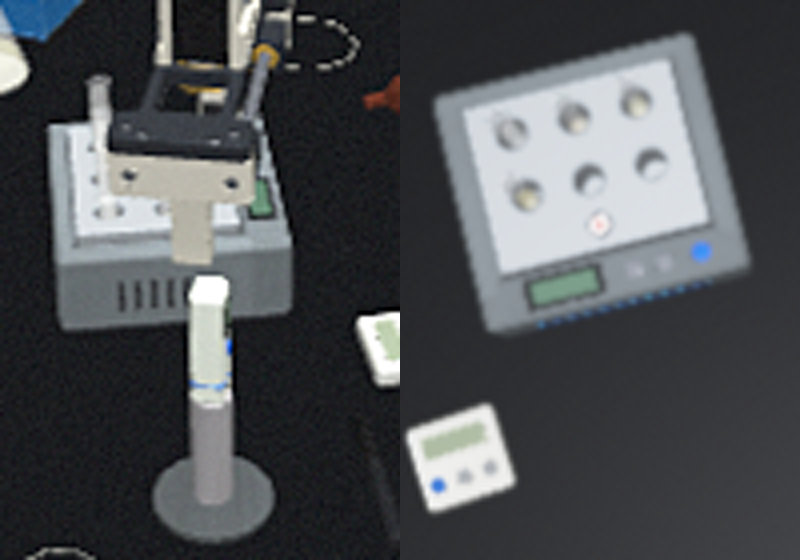

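The side view shows the jaws squarely over the probe, whose handle top is at crop (209,290). The stand base at (214,500) matches the projection of the tool's xy. The top view shows the tube standing in well_3 at crop (127,193). Next I'm descending on the handle.

Emit:
{"name": "carry_out", "arguments": {"increments": [[0,0,0,1,0,-20,0],[0,0,0,1,0,-45,0],[0,0,0,1,0,-70,0],[0,0,0,1,0,-95,0],[0,0,0,1,0,-107,0],[0,0,0,1,0,-107,0],[0,0,0,1,0,-107,0.6],[0,0,0,1,0,-107,1],[0,0,0,1,0,-107,1],[0,0,0,1,0,-107,1],[0,0,0,1,0,-107,1],[0,0,0,1,0,-107,1],[0,0,0,1,0,-107,1],[0,0,0,1,0,-107,1]]}}

```text
clock: 18.52
tool_pos: [0.4727, 0.3371, 0.1278]
orientation: [-180.0, 0.0, 88.3]
force: [0.8, -0.2, 0.1]
opening: 0.0258
```

Emit:
{"name": "carry_out", "arguments": {"increments": [[0,0,0,0,0,0,1],[0,0,0,0,0,0,1],[0,0,0,0,0,8,1],[0,0,0,0,0,30,1],[0,0,0,0,0,55,1],[0,0,0,0,0,80,1],[0,0,0,0,0,105,1],[0,0,0,0,0,112,1],[0,0,0,0,0,112,1],[0,0,0,0,0,112,1]]}}

```text
clock: 19.77
tool_pos: [0.4722, 0.3368, 0.2387]
orientation: [-179.9, 0.1, 88.2]
force: [-0.1, 0.0, -0.7]
opening: 0.0256
```

Emit:
{"name": "carry_out", "arguments": {"increments": [[0,0,0,3,-15,0,1],[0,0,0,8,-50,0,1],[0,0,0,12,-90,0,1],[0,0,0,16,-130,0,1],[0,0,0,20,-170,0,1],[0,0,0,20,-210,0,1],[0,0,0,22,-245,0,1],[0,0,0,30,-268,0,1],[0,0,0,38,-277,-5,1],[0,0,0,38,-277,-15,1],[0,0,0,38,-277,-24,1],[0,0,0,38,-277,-24,1],[0,0,0,38,-277,-24,1]]}}

```text
clock: 21.4
tool_pos: [0.5107, 0.0606, 0.2159]
orientation: [180.0, 0.0, 88.3]
force: [0.1, 0.1, -0.5]
opening: 0.0258
```

```bash
python3 - <<'E'
from h import *
np.set_printoptions(precision=4,suppress=True)
o=ctrl.get_obs();print(o["clock"],o["tool_pos"],o["orientation"],o["force"],o["opening"])
S=ctrl.snapshot("side");T=ctrl.snapshot("top")
for s in(S,T):print([(np.round(q["centre"],4),round(q["confidence"],2)) for q in ctrl.search_frame(s,"foot")[:2]])
g=lambda s,x,y,w,h,k:cv2.resize(s["pixels"][y:y+h,x:x+w],None,fx=k,fy=k,interpolation=cv2.INTER_CUBIC)
cv2.imwrite("pics/z6.png",np.hstack([g(S,290,160,65,90,6),g(T,230,165,65,90,6)]))
p=np.array(o["tool_pos"])
for q in([p[0],p[1],.097],[p[0],p[1],.078],[.511,.0602,.078],[p[0],p[1],.177]):print(((proj(S,[q])-[290,160])*6).ravel(),((proj(T,[q])-[230,165])*6).ravel())
E
```

```text
21.4 [0.5107 0.0606 0.2159] [179.9979   0.0079  88.3095] [ 0.1372  0.1399 -0.4528] 0.025774394093299548
[]
[]
[219.5431 370.0428] [200.7726 266.7596]
[220.1548 401.1774] [205.2636 271.3859]
[219.6794 400.672 ] [206.1984 270.723 ]
[216.8742 234.2396] [180.4103 245.7809]
```

View pics/z6.png

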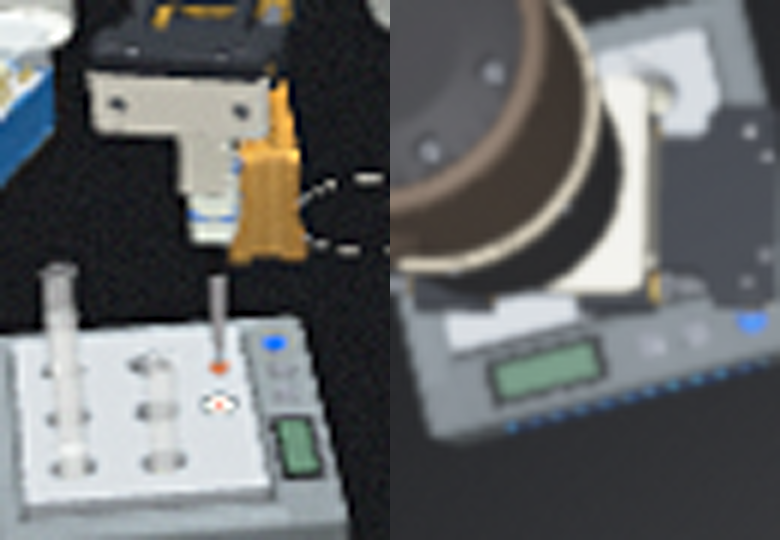

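The side view shows the copper foot at crop (219,368) above the spot at (218,404), nearly plumb. The shaft is upright and the tube stands in well_3 at (163,420). I'm nudging by 1 mm and lowering to about 5 mm above the block.

Emit:
{"name": "carry_out", "arguments": {"increments": [[0,0,0,1,1,-5,1],[0,0,0,1,1,-10,1],[0,0,0,1,1,-14,1],[0,0,0,1,1,-17,1],[0,0,0,1,1,-17,1],[0,0,0,1,1,-17,1]]}}

```text
clock: 22.35
tool_pos: [0.5118, 0.0611, 0.199]
orientation: [180.0, -0.0, 88.3]
force: [0.4, 0.7, -0.1]
opening: 0.0264
```

```bash
python3 - <<'E'
from h import *
np.set_printoptions(precision=4,suppress=True)
o=ctrl.get_obs();print(o["clock"],o["tool_pos"],o["orientation"],o["force"],o["opening"])
S=ctrl.snapshot("side")
cv2.imwrite("pics/z7.png",cv2.resize(S["pixels"][205:245,300:350],None,fx=12,fy=12,interpolation=cv2.INTER_CUBIC))
p=np.array(o["tool_pos"]);f=p[2]-.1158
for q in([p[0],p[1],f],[p[0],p[1],.078],[p[0]+.005,p[1],.078],[p[0],p[1]+.005,.078]):print(f,((proj(S,[q])-[300,205]+.5)*12).ravel())
E
```

```text
22.35 [0.5118 0.0611 0.199 ] [179.9916  -0.0013  88.2543] [ 0.3693  0.7103 -0.0881] 0.02636500824537661
0.0831624910901229 [321.639  252.3575]
0.0831624910901229 [321.9777 269.1964]
0.0831624910901229 [302.6391 268.1067]
0.0831624910901229 [319.5333 279.9699]
```

View pics/z7.png

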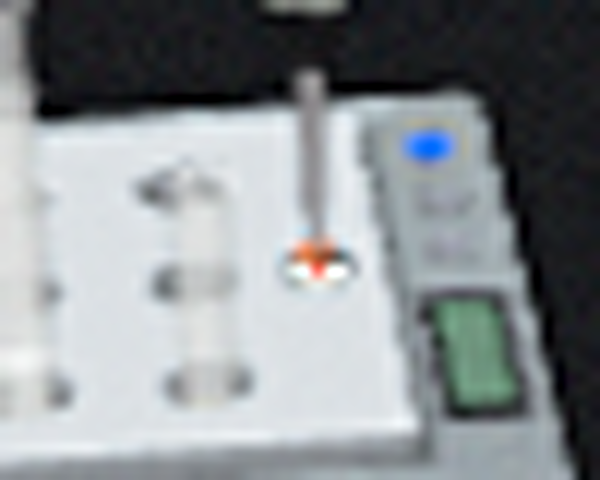

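The foot at (313,248) sits directly over the spot at (317,266), within 1–2 mm. I'm lowering to contact.

Emit:
{"name": "carry_out", "arguments": {"increments": [[0,0,0,-1,0,-1,1],[0,0,0,-1,0,-2,1],[0,0,0,-1,0,-3,1],[0,0,0,-1,0,-4,1],[0,0,0,-1,0,-5,1],[0,0,0,-1,0,-6,1],[0,0,0,-1,0,-7,1],[0,0,0,-1,0,-7,1],[0,0,0,-1,0,-7,1],[0,0,0,-1,0,-7,1]]}}

```text
clock: 23.65
tool_pos: [0.5107, 0.0611, 0.1919]
orientation: [180.0, -0.0, 88.3]
force: [-0.3, 1.1, 0.8]
opening: 0.0258
```

```bash
python3 - <<'E'
from h import *
for i in range(4):
    ctrl.snapshot("side");o=ctrl.get_obs();print(o["tool_pos"][2],o["force"])
E
```

```text
0.19189215442948931 [-0.24010146  0.81225787  0.58257929]
0.1919213322046223 [-0.75821292  0.56896307 -0.15051794]
0.19190912192402051 [-0.71894522 -0.47846436  0.28348427]
0.19189291200455533 [-1.02867968 -0.24700307  0.79189259]
```

Emit:
{"name": "carry_out", "arguments": {"increments": [[0,0,0,0,0,-1,1],[0,0,0,0,0,-2,1],[0,0,0,0,0,-3,1],[0,0,0,0,0,-3.2,1],[0,0,0,0,0,-3.2,1],[0,0,0,0,0,-3.2,1],[0,0,0,0,0,-3.2,1]]}}

```text
clock: 24.72
tool_pos: [0.5107, 0.0612, 0.1887]
orientation: [180.0, -0.0, 88.3]
force: [-0.6, -0.1, 2.0]
opening: 0.0255
```

```bash
python3 - <<'E'
from h import *
F=[]
for i in range(12):
    S=ctrl.snapshot("side");o=ctrl.get_obs();F.append(o["force"])
print(o["clock"],o["tool_pos"],o["orientation"],np.mean(F,0),np.std(F,0),o["opening"])
T=ctrl.snapshot("top")
a=cv2.resize(S["pixels"][205:245,300:350],None,fx=8,fy=8,interpolation=cv2.INTER_CUBIC)
b=cv2.resize(S["pixels"][150:250,270:370],(400,400),interpolation=cv2.INTER_CUBIC)
cv2.imwrite("pics/z8.png",np.hstack([cv2.copyMakeBorder(a,0,80,0,0,0),b]))
E
```

```text
25.325 [0.51068117 0.06113525 0.1886617 ] [ 1.79999159e+02 -1.30652742e-03  8.82529568e+01] [-0.15770053 -0.24603578  1.93431911] [0.63687885 0.54136461 0.56453279] 0.025718449402502924
```

View pics/z8.png

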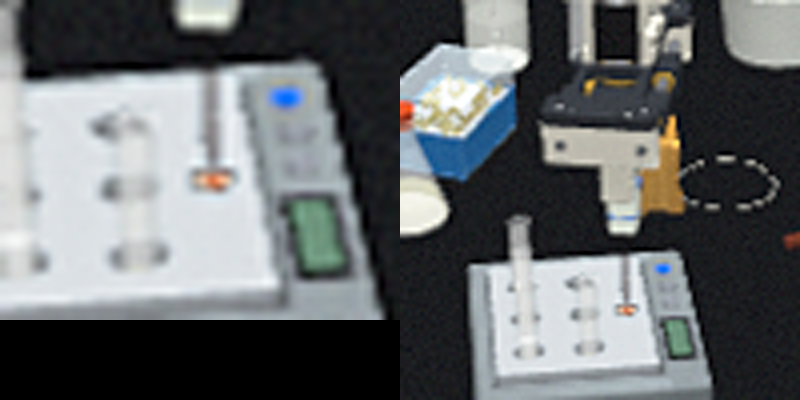

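The foot at crop (212,181) covers the spot with white showing evenly either side. The probe is upright and the tube is in well_3. The 1.9 N net force plus the probe's weight comes to about 2.5–2.9 N, which is roughly half travel. I'm handing in.

```bash
python3 -c "
from plant import ctrl
print(ctrl.close_job()); o=ctrl.get_obs(); print(o['clock'],o['tool_pos'],o['force'])"
```

```text
the job is handed in; nothing more can be done
None
the job is handed in; nothing more can be done
```

The tube is standing in the left front well (well_3), let go, and the thermometer is held upright with its foot on the red-and-white spot. I handed the job in at about 25 s; it reports no verdict.

- **Tube:** it touched the bottom at about 9 N, at the height predicted for the well bottom, while still gripped. I then eased off and let go. Later pictures show it upright in the well.
- **Thermometer:** the last side picture shows the foot covering the spot's centre, within about 1–2 mm.
- **Push:** the tool had gone about 5 mm past the expected first contact. The net wrist force averaged 1.9 N, with about 0.6 N of noise. Adding the probe's weight, about 1 N, gives roughly 2.5–2.9 N, which is about half way.

**Checks that disagreed or failed:**
- The two cameras put the wells 2–4 mm apart in y. I used a combined estimate, and the tube went in with only about 1 N of side force.
- The network never found the foot, so I judged its position from the zoomed pictures and projected points.
- I took two more pictures of the finished pose than I viewed. The top view was blocked by the arm, so the final check rests on the side camera alone.

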